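# Clamp a pack of glass slides in the screw press

### The arm

A 6-joint arm with a two-finger parallel gripper is mounted at the origin on the work surface; the furniture and walls round the work are solid. World frame = base frame: x ahead of the robot, y to its left, z up, the work surface at z = 0. Lengths are in m, angles in rad, forces in N, time in s.
With the tool pointing down it reaches from about 0.325 to 0.875 m from the base axis. Payload 4.4 kg.
Tool frame: the origin (TCP) lies on the centre line of the jaws, within the pads' length; the fingertips stand 17 mm ahead of it and the grasp point (between the pads) lies 2 mm behind it (manip.nose_length is the distance from the TCP to the fingertips, in m); z points along the fingers, y is the line along which they close (so a half turn about z gives the same grasp; the last joint's range is limited). The gripper opens to 85 mm and grips with 20 to 120 N. Pads are 22 mm wide; open, the fingers measure 114 mm over their backs; the gripper's body (76 mm by 85 mm) begins 54 mm behind the grasp point. The pads swing forward as they close: fully open they stand 13 mm farther back than shut.
Start: joints at [-1.26, 0.207, 1.542, -0, 1.393, -0.15], TCP at [0.256, -0.515, 0.248] pointing down, gripper open.
Joint ranges: [-2.73, 2.73], [-0.86, 2.22], [0.23, 2.46], [-1.11, 4.25], [0.08, 2.63], [-2.82, 2.82]. Speed limits (rad/s): [2.79, 2.79, 3.14, 3.14, 3.14, 3.14].

### API

Orientations are given as a unit quaternion [w, x, y, z].
In Python, from station import manip gives the robot as it stands. The module is installed in compiled form; this text tells all that it offers.
- The arm moves only by the tool apply_moves, never from a script. Its argument "targets" is one flat list of numbers, 5 for each row, row after row: the shift along the tool's x, y, z in m, then the turn about the tool's z in degrees, then the opening, from 0 (shut) to 1 (fully open). In form: [tx, ty, tz, roll, fingers, tx, ty, tz, roll, fingers, ...]. A call has 1 to 8 rows; each row is the pose to reach, as a shift and turn from the pose commanded when the call began, along the tool's axes at that moment; what a row does not reach only later rows make up. A row lasts 1/12 s, in which the tool goes at most 41.7 mm and 7.16 degrees, less where a joint would pass 70% of its speed; a pose out of reach is approached as far as the arm can. A call with a gripper value outside its range is refused whole. The fingers move at their own pace and stop on an object; "squeeze" is the grip in N (left out, the last holds). Time passes only in rows, so rows that repeat a pose let the fingers close. It gives the time, the measured TCP pose, the force, the opening and the grip force at its end, in the units of the state.
- manip.get_state(): the state, without advancing time (a new reading comes with each control period).
- manip.snapshot(name): name is "side" or "top" or "wrist"; returns (picture, depth): 384x512x3 uint8, red, green, blue; 384x512 float32, m along the optical axis (not along the pixel's ray), 0 where there is no reading.
- manip.camera_info(name): a dict with "fx", "fy", "cx", "cy" (pixels), "xyz" and "attitude" of the camera in the world. Camera axes: x right, y down, z forward; pixel columns grow to the right and rows downward; lengths in m; the calibration is good to about 2 mm. A picture is of the moment at which its call begins: read the wrist's pose just before it. camera_info takes no time and is no camera call; for the wrist camera it gives the pose at the moment of the call.
- manip.finish_job(): hands the job in; it is judged then, once.
The state is a dict: "clock": time; "joint_pos": joint angles; "qvel": joint speeds; "effort": joint torques, N m; "position": TCP position; "orientation": TCP orientation; "force": force on the tool from outside, world axes, zero at the start; "torque": the same for the moment, N m; "grip_width": opening from 0.0 (shut) to 1.0 (fully open); "gripper_force": force on a finger pad.
Only numpy, scipy, OpenCV 4.12 (cv2) and the standard library are available. Lean on these libraries where they do the work, as an engineer would, in place of code of your own. Each camera call takes 0.05 s, during which the arm holds its last target. There are 200 camera calls.

### The job

Lay the white pack of glass slides flat in the press's carrier, push the carrier fully home by its post so that the pack lies under the spindle, then screw the spindle down with its round knob until the foot holds the pack with about 40 N - feel for it, since more than 75 N cracks the glass. The press only stands on the bench: let your grip follow the knob down and do not lift, tip or shove the press, nor disturb the other things on the table.

Things in the scene. Friction and masses are not known exactly. Their poses are not given: they have to be found in the camera images.
- press: Screw press standing loose on rubber feet, 1.4 kg in all: grey base 280 (x) x 110 mm (y), x = -120 to +160 mm; two columns carry a crosshead, with a vertical spindle and round knob. Origin: under the base on its centre line, on the bench; +x: the way the carrier slides home; z up. A sideways shove over about 8 N slides it, a pull up on the knob over about 10 N tips it.
- press_axis (a point): Where the spindle axis meets the crosshead's top, 134 mm over the bench, at press x = +100 mm, y = 0. The crosshead is 44 mm along press x and 116 mm along y; a brass nut stands 7 mm above it round the spindle.
- carrier: Aluminium carrier sliding along press x, 2 N friction, end stops. Origin: centre of its pocket, at the underside (16 mm over the bench). Home, at the stop, is origin at press x = +100 mm; fully out -5 mm; starts within 20 mm of fully out. Pocket 82 (x) x 31 mm (y); floor 6 mm above the origin, 22 mm over the bench; rim 5 mm above the floor.
- post_top (a point): Top of the carrier's upright black post (diameter 16 mm, upper 40 mm free), 62 mm over the bench, at carrier x = -100 mm, y = 0. Grip or push it to slide the carrier.
- slides: White closed pack of glass slides, 76 (x) x 26 (y) x 22 mm (z), about 0.09 kg, lying flat and loose on the bench. Origin: centre of its underside. In the pocket its long side lies along the carrier's x, either way round.
- knob_grip (a point): Middle of the round black knob on the spindle (diameter 44 mm, height 28 mm), at the start 178 mm over the bench. Clockwise from above screws it down; knob and spindle sink together 30 mm a turn (4.77 mm a rad), 4.8 rad available; it stays where left. Thread friction is a steady 0.30 N m against whichever way it is being turned, also when halted.
- spindle: Steel spindle, moves with the knob; origin on its axis at the knob's underside. The sprung foot (28 mm disc) at its lower end is not measured and set differently every time: it starts 3 to 10 mm above a pack in the carrier. Spring 12 N/mm: past touching, a rad adds 57 N. Each 10 N shifts the knob's moment on the hand anticlockwise by 0.048 N m from its value in free turning, read the same way.
- oil: Small dropper bottle, 28 x 28 x 83 mm, loose bystander; origin under its centre.
- cup: Clear cup, diameter 58 mm, 32 mm high, loose bystander; origin under its centre.
- bench_timer: White timer, 58 x 62 x 18 mm, loose bystander; origin under its centre.
- notice_stand: Fixed notice stand, a leaning panel about 210 mm wide and 290 mm tall behind the middle of the bench; origin at its foot. Carry things round its robot side or over it.

How it is judged:
On the way, in this order (a step that is already met when the one before it is completed fails the run):
1. the pack lies flat in the carrier's pocket, carrier still out, nothing pressing on it (horizontal distance between slides and carrier below 0.006 m and z of slides in the frame of carrier below 0.0085 m and angle between the x axis of slides and the x axis of carrier, either way round below 0.12 rad and angle between slides's own z axis and vertical below 0.06 rad and x of carrier in the frame of press below 0.06 m and contact force between the fingers and slides below 0.1 N), for 0.2 s.
2. the carrier is home with the pack in it, before the foot bears on the pack (x of carrier in the frame of press above 0.097 m and horizontal distance between slides and carrier below 0.006 m and contact force between carrier and slides below 5 N), for 0.2 s.
At the end, for the whole second after the job is handed in: The pack lies flat in the pocket (within 6 mm of its centre), the carrier is home (within 3 mm of the stop), and the foot holds the pack with 25 to 58 N; all at rest (contact force between carrier and slides between 25 and 58 N and x of carrier in the frame of press above 0.097 m and horizontal distance between slides and carrier below 0.006 m and z of slides in the frame of carrier below 0.0085 m and angle between slides's own z axis and vertical below 0.06 rad and linear speed of each of slides, press below 0.01 m/s); the robot touches nothing.
It fails at once if the pack is pressed with more than 75 N (contact force between carrier and slides above 75 N).
It fails at once if a foot of the press is lifted (the press raised over 2 mm or tipped over 0.7 degrees) (height (world z) of press above 0.002 m or angle between press's own z axis and vertical above 0.012 rad).
It fails at once if the press is shoved more than 10 mm (distance of press from where it was at the start of the episode above 0.01 m).
It fails at once if another loose thing on the table is moved more than 30 mm (distance of any of oil, cup, bench_timer from where it was at the start of the episode above 0.03 m).
It also fails if it takes over 72 s, if anything falls off the work surface, if the arm or the gripper's body presses on something with over 40 N, if the wrist force passes 120 N, or if a joint passes its speed limit or range.

## Working session

There is one attempt and no reset: what is moved stays moved. The work goes in short steps, Python scripts to look and compute and a tool call to move; the robot and the scene stay as the last step left them, time stands still between calls to the robot, and variables do not carry over. Pictures are saved under pics/ and viewed, at most 10 in all, crops included, and the job is handed in when it is done.

Besides the shell and the picture viewer there is one more tool, called after "Request:" by a JSON object that holds its "api" and its "payload", one argument or row to a line. apply_moves: Moves the arm, as the interface text tells. Its arguments: {"type":"object","properties":{"targets":{"type":"array"},"squeeze":{"type":"number"}},"required":["targets"]}

```bash
mkdir -p pics; cat > h.py <<'E'
import numpy as np, cv2
from station import manip
from scipy.spatial.transform import Rotation as R
def rot(q): q=np.array(q); return R.from_quat([q[1],q[2],q[3],q[0]]).as_matrix() if q.size==4 else q
def snap(n):
    i=manip.camera_info(n); p,d=manip.snapshot(n); np.savez('%s.npz'%n,p=p,d=d,Rm=rot(i['attitude']),t=i['xyz'],k=[i['fx'],i['fy'],i['cx'],i['cy']])
    return p,d
def cloud(n):
    z=np.load('%s.npz'%n); d=z['d']; fx,fy,cx,cy=z['k']; v,u=np.mgrid[:384,:512]
    P=np.stack([(u-cx)/fx*d,(v-cy)/fy*d,d],-1)@z['Rm'].T+z['t']; P[d==0]=np.nan
    return z['p'],P
E
python3 - <<'E'
from h import *
for n in('top','side'):
    p,d=snap(n); i=manip.camera_info(n); print(n,i)
    cv2.imwrite('pics/%s0.png'%n,cv2.cvtColor(p,cv2.COLOR_RGB2BGR))
print(manip.get_state(), manip.nose_length)
a=[cv2.imread('pics/%s0.png'%n) for n in('top','side')]
E
```

```text
top {'fx': 457.3309648826365, 'fy': 457.3309648826365, 'cx': 259.9283329450118, 'cy': 181.79671128320555, 'xyz': array([0.31586194, 0.02390025, 1.44820297]), 'attitude': array([-0.03705567,  0.71195628, -0.69988433,  0.04366983])}
side {'fx': 455.7526657739539, 'fy': 455.7526657739539, 'cx': 255.11212320425966, 'cy': 183.33078908145734, 'xyz': array([ 0.52033725, -1.14835127,  0.85809856]), 'attitude': array([-0.48101392,  0.87595927,  0.03329019, -0.0145851 ])}
{'clock': 0.1, 'joint_pos': array([-1.26050732e+00,  2.07373102e-01,  1.54281626e+00, -9.27038405e-06,
        1.39353758e+00, -1.50487783e-01]), 'qvel': array([-0.00091053, -0.00208533, -0.0030767 , -0.00089894, -0.00062335,
       -0.000491  ]), 'effort': array([-5.52378933e-04, -3.84092903e+01, -2.92550397e+01, -3.16924124e-04,
        4.82295320e-03,  7.51337808e-06]), 'position': array([ 0.25545984, -0.51439818,  0.24721765]), 'orientation': array([-1.06337145e-03,  9.73577034e-01,  2.28356345e-01, -8.97215876e-05]), 'force': array([-0.55330589,  0.75190875,  0.2630329 ]), 'torque': array([0.0139965 , 0.0023318 , 0.01563766]), 'gripper_force': 0.0, 'grip_width': 1.0002641897247024} 0.017
```

View pics/top0.png

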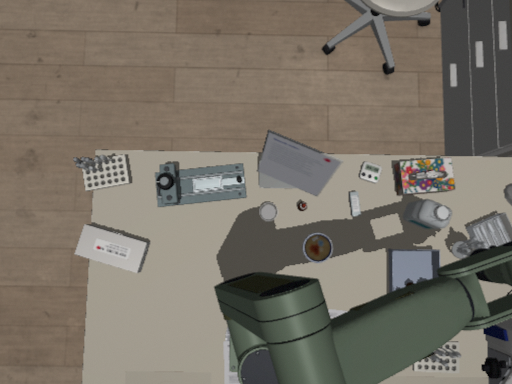

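View pics/side0.png

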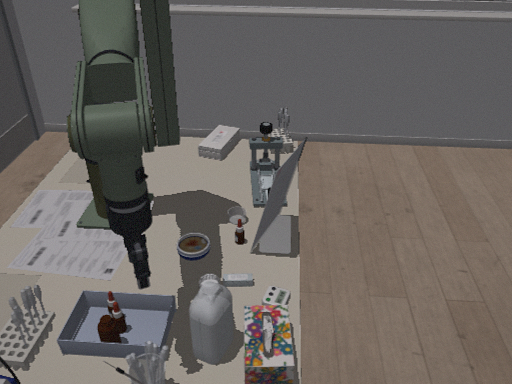

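The top view shows the press at (155–245, 165–205) with its knob at (166,181) and post at about (240,180). The pack is at (355,203), the cup at (268,211), the oil at (302,205), the timer at (370,172) and the notice stand at (300,163). The side view agrees, with the pack at (238,280) and the knob at (266,128).

```bash
cat > m.py <<'E'
from h import *
p,P=cloud('top')
for n,(u,v) in dict(knob=(166,181),post=(240,180),pack=(355,203),cup=(268,211),oil=(302,205),timer=(370,172)).items(): print(n,P[v,u].round(3))
def rect(m,name):
    q=P[m][:,:2].astype(np.float32); r=cv2.minAreaRect(q*1000); print(name,len(q),r, q.mean(0), np.nanmedian(P[m][:,2]))
v,u=np.mgrid[:384,:512]
Z=P[...,2]
rect((u>343)&(u<367)&(v>187)&(v<220)&(Z>.014)&(Z<.04),'pack')
rect((u>145)&(u<185)&(v>155)&(v<210)&(Z>.11)&(Z<.15),'crosshead')
rect((u>145)&(u<185)&(v>155)&(v<210)&(Z>.18),'knobtop')
rect((u>228)&(u<250)&(v>165)&(v<200)&(Z>.05)&(Z<.08),'post')
rect((u>145)&(u<255)&(v>155)&(v<215)&(Z>.008)&(Z<.2),'press')
big=cv2.resize(p[140:240,140:400],None,fx=3,fy=3,interpolation=cv2.INTER_CUBIC); cv2.imwrite('pics/top1.png',big[...,::-1])
E
python3 m.py
```

```text
knob [0.458 0.272 0.194]
post [0.479 0.073 0.062]
pack [ 0.418 -0.287  0.019]
cup [ 0.39  -0.015  0.001]
oil [ 0.405 -0.115  0.081]
timer [ 0.517 -0.336  0.017]
pack 207 ((417.712890625, -285.22564697265625), (75.03398132324219, 27.311756134033203), 6.6521100997924805) [ 0.41801596 -0.28476772] 0.02115697389352933
crosshead 467 ((459.3982849121094, 280.17340087890625), (116.2635498046875, 45.16971969604492), 7.178627967834473) [0.45576045 0.2752559 ] 0.133338222129326
knobtop 213 ((459.2313232421875, 279.38299560546875), (42.79679870605469, 43.77577590942383), 1.4263052940368652) [0.45869333 0.27904794] 0.191816617813368
post 22 ((484.10882568359375, 77.81814575195312), (13.275737762451172, 13.04321575164795), 45.20173645019531) [0.4841009  0.07853022] 0.060627417329823796
press 3205 ((471.6893310546875, 190.78170776367188), (150.89752197265625, 317.3559875488281), 7.136590957641602) [0.46708915 0.19892761] 0.01994471891624361
```

View pics/top1.png

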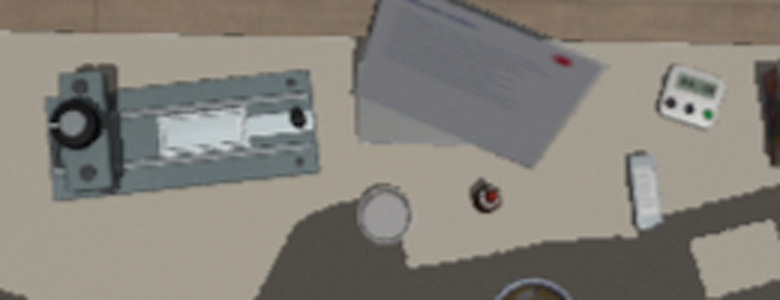

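```bash
cat >> h.py <<'E'
def rel(x,y,z,yaw=None):
    s=manip.get_state(); M=rot(s['orientation']); d=M.T@(np.array([x,y,z])-s['position']); cy=np.degrees(np.arctan2(M[1,0],M[0,0]))
    r=0 if yaw is None else (cy-yaw+180)%360-180
    print('rel',d.round(4),'roll',round(r,2),'cur yaw',round(cy,2),'down',M[:,2].round(4),'rows',np.linalg.norm(d)/.0417,abs(r)/7.16)
E
python3 - <<'E'
from h import *
p,P=cloud('top'); v,u=np.mgrid[:384,:512]
Q=P[(u>255)&(u<345)&(v>120)&(v<200)]
for a in np.arange(.0,.32,.04):
    q=Q[(Q[:,2]>a)&(Q[:,2]<a+.04)&((Q[:,0]>.44))]
    if len(q): print(a,len(q),'minx',q[:,0].min().round(3),q[:,1].min().round(3),q[:,1].max().round(3))
rel(.3577+.06,-.285,.16,6.65)
E
```

```text
0.0 966 minx 0.44 -0.257 0.026
0.04 363 minx 0.451 -0.175 0.019
0.08 370 minx 0.46 -0.179 0.016
0.12 409 minx 0.468 -0.183 0.011
0.16 450 minx 0.477 -0.187 0.009
0.2 496 minx 0.487 -0.191 0.004
0.24 551 minx 0.495 -0.194 0.002
0.28 262 minx 0.505 -0.196 -0.002
rel [ 0.2473 -0.1331  0.0876] roll 19.75 cur yaw 26.4 down [-7.e-04  2.e-03 -1.e+00] rows 7.055101744697498 2.758469398808284
```

Request:
{"api": "apply_moves", "payload": {
  "targets": [0.035,-0.019,0,6,1,0.07,-0.038,0.02,12,1,0.105,-0.057,0.03,19.75,1,0.14,-0.076,0.045,19.75,1,0.175,-0.095,0.06,19.75,1,0.21,-0.114,0.075,19.75,1,0.2473,-0.1331,0.0876,19.75,1,0.2473,-0.1331,0.0876,19.75,1]
}}

```text
clock: 0.77
position: [0.4186, -0.2796, 0.1576]
orientation: [-0.003, 0.998, 0.06, -0.001]
force: [-1.2, -0.1, 0.3]
grip_width: 0.997
gripper_force: 0.0
```

```bash
python3 - <<'E'
from h import *
s=manip.get_state(); print(s['position'],s['clock'])
p,d=snap('wrist'); cv2.imwrite('pics/w0.png',p[...,::-1])
p,P=cloud('wrist'); Z=P[...,2]; 
m=(Z>.015)&(Z<.03)&(abs(P[...,0]-.418)<.06)&(abs(P[...,1]+.285)<.05)
q=P[m][:,:2]; print(m.sum(),cv2.minAreaRect((q*1000).astype(np.float32)),np.median(Z[m]))
rel(.3577+.06,-.285,.03,6.65)
E
```

```text
[ 0.41856707 -0.27961074  0.1575951 ] 0.7667
1855 ((417.84393310546875, -289.82275390625), (75.5826187133789, 25.925039291381836), 5.865145206451416) 0.019447469384543337
rel [-0.001   0.0049  0.128 ] roll 0.3 cur yaw 6.95 down [-0.0032  0.0052 -1.    ] rows 3.072379399674262 0.042007020916418586
```

View pics/w0.png

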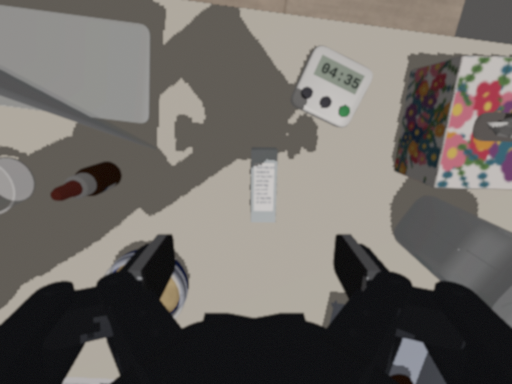

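The wrist view shows the pack at (263,185), lying clear between the open fingers. Its size and height match what was given.

```bash
python3 - <<'E'
from h import *
rel(.4178,-.288,.026,6.2)
E
```

```text
rel [-0.0012  0.0079  0.132 ] roll 0.75 cur yaw 6.95 down [-0.0032  0.0052 -1.    ] rows 3.1713765392922717 0.10485618292759018
```

Request:
{"api": "apply_moves", "payload": {
  "targets": [0,0.003,0.04,0.5,1,0,0.003,0.08,0.5,1,0,0.003,0.115,0.5,1,0,0.003,0.13,0.5,1,0,0.003,0.133,0.5,1,0,0.003,0.133,0.5,1,0,0.003,0.133,0.5,1]
}}

```text
clock: 1.4
position: [0.419, -0.2905, 0.0289]
orientation: [0.001, 0.999, 0.053, 0.001]
force: [0.6, 0.1, -0.2]
grip_width: 0.997
gripper_force: 0.0
```

```bash
python3 - <<'E'
from h import *
rel(.4178,-.288,.026,6.2)
E
```

```text
rel [-0.0009 -0.0026  0.0029] roll -0.1 cur yaw 6.1 down [ 0.0017 -0.0019 -1.    ] rows 0.09664270116772328 0.013448570624730783
```

Request:
{"api": "apply_moves", "payload": {
  "targets": [-0.001,-0.001,0.003,0,0.6,-0.001,-0.001,0.003,0,0.2,-0.001,-0.001,0.003,0,0.1,-0.001,-0.001,0.003,0,0,-0.001,-0.001,0.003,0,0,-0.001,-0.001,0.003,0,0,-0.001,-0.001,0.003,0,0,-0.001,-0.001,0.003,0,0],
  "squeeze": 35
}}

```text
clock: 2.07
position: [0.4178, -0.2885, 0.0255]
orientation: [0.001, 0.999, 0.054, 0.001]
force: [-0.1, 0.2, 5.8]
grip_width: 0.294
gripper_force: 35.6
```

```bash
python3 - <<'E'
from h import *
s=manip.get_state(); print(s['position'],s['gripper_force'],s['grip_width'])
rel(.37,-.2,.20,30)
rel(.37,.05,.20,80)
rel(.472,.177,.12,97.18)
E
```

```text
[ 0.4178169  -0.28845311  0.0254732 ] 35.63440203666687 0.2944621498633839
rel [-0.0379 -0.0929 -0.1747] roll -23.84 cur yaw 6.16 down [ 0.0011 -0.001  -1.    ] rows 4.830215646052016 3.3300081524949876
rel [-0.0111 -0.3414 -0.1749] roll -73.84 cur yaw 6.16 down [ 0.0011 -0.001  -1.    ] rows 9.203653535858894 10.313248375958677
rel [ 0.1039 -0.4568 -0.095 ] roll -91.02 cur yaw 6.16 down [ 0.0011 -0.001  -1.    ] rows 11.463675685285915 12.712689716740801
```

Request:
{"api": "apply_moves", "payload": {
  "targets": [0,0,-0.03,0,0,0,0,-0.07,0,0,-0.01,0,-0.11,-5,0,-0.025,-0.025,-0.14,-11,0,-0.038,-0.06,-0.165,-18,0,-0.038,-0.095,-0.175,-24,0,-0.038,-0.125,-0.175,-31,0,-0.035,-0.16,-0.175,-38,0]
}}

```text
clock: 2.73
position: [0.3649, -0.132, 0.2005]
orientation: [0.001, 0.926, 0.378, 0.001]
force: [1.6, 0.6, -0.9]
grip_width: 0.292
gripper_force: 34.9
```

Request:
{"api": "apply_moves", "payload": {
  "targets": [0.025,-0.02,0,-7,0,0.05,-0.04,0,-14,0,0.075,-0.06,0,-21,0,0.105,-0.08,0,-28,0,0.13,-0.1,0,-35,0,0.155,-0.115,0,-41,0,0.155,-0.115,0,-46,0,0.155,-0.115,0,-46,0]
}}

```text
clock: 3.4
position: [0.3958, 0.0594, 0.1991]
orientation: [-0.001, 0.704, 0.71, -0.0]
force: [-1.0, 1.0, -1.7]
grip_width: 0.294
gripper_force: 34.9
```

```bash
python3 - <<'E'
from h import *
s=manip.get_state(); print(s['position'],s['gripper_force'],s['grip_width'])
rel(.472,.177,.13,97.18)
E
```

```text
[0.39580865 0.05944736 0.19908325] 34.88075137138367 0.29359852443809886
rel [0.1169 0.0772 0.069 ] roll -6.72 cur yaw 90.46 down [-0.0014  0.     -1.    ] rows 3.745634580130078 0.9379087019847547
```

```bash
python3 - <<'E'
from h import *
s=manip.get_state(); M=rot(s['orientation']); i=manip.camera_info('wrist')
print('cam in tool',M.T@(i['xyz']-s['position']),'axis in tool',(M.T@rot(i['attitude']))[:,2])
p,d=snap('wrist'); cv2.imwrite('pics/w1.png',p[...,::-1])
E
```

```text
cam in tool [ 0.06778696 -0.00088443 -0.1229956 ] axis in tool [-2.73522952e-01 -2.45410742e-04  9.61865445e-01]
```

View pics/w1.png

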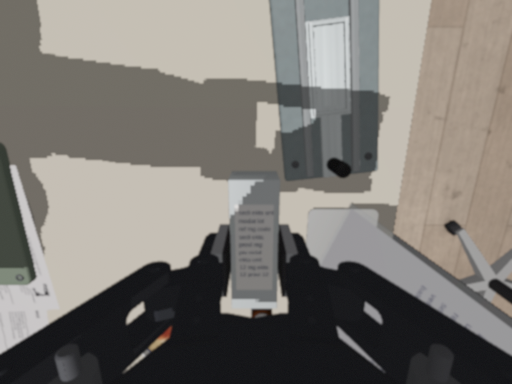

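```bash
cat > m2.py <<'E'
from h import *
s=manip.get_state(); M=rot(s['orientation']); 
p,P=cloud('wrist'); Z=P[...,2]; v,u=np.mgrid[:384,:512]; g=p.mean(-1)
def rect(m,n):
    q=P[m]; r=cv2.minAreaRect((q[:,:2]*1000).astype(np.float32)); c=np.array([*r[0],0])/1000; c[2]=np.median(q[:,2])
    print(n,m.sum(),np.round(r[0],1),np.round(r[1],1),round(r[2],2),'z',c[2].round(4),'tool',(M.T@(c-s['position'])).round(4)); return c
tz=s['position'][2]
rel0=(P-s['position'])@M
rect((abs(rel0[...,0])<.06)&(abs(rel0[...,1])<.0145)&(abs(Z-tz+.004)<.008),'pack')
# press frame guess
a=np.array([.459,.2795]); ex=np.array([-.124,.9923]); ey=np.array([-ex[1],ex[0]])
D=P[...,:2]-a; X=D@ex+.1; Y=D@ey
np.set_printoptions(linewidth=180,precision=4,suppress=True)
for lo in range(-70,60,4):
    m=(X*1000>=lo)&(X*1000<lo+4)&(abs(Y)<.01)&(Z<.05)
    if m.sum(): print('x',lo,m.sum(),np.median(Z[m])*1000,g[m].mean())
for lo in range(-36,36,2):
    m=(Y*1000>=lo)&(Y*1000<lo+2)&(abs(X)<.025)&(Z<.05)
    if m.sum(): print('y',lo,m.sum(),np.median(Z[m])*1000,g[m].mean())
rect((abs(Y)<.02)&(abs(X+.103)<.02)&(Z>.056)&(Z<.07),'post')
rect((abs(Y)<.06)&(X>-.2)&(X<.06)&(Z>.008)&(Z<.05),'base')
E
python3 m2.py
```

```text
pack 6549 [395.8  58.7] [29.  76.6] 0.27 z 0.1931 tool [0.0002 0.     0.006 ]
x -70 65 19.255709846982494 116.52307692307693
x -66 67 19.3935586581353 116.72636815920399
x -62 70 19.301947417854905 116.7190476190476
x -58 71 19.29585892742197 115.981220657277
x -54 71 19.579482336931463 113.22535211267606
x -50 74 23.82428630813285 114.95495495495497
x -46 71 19.254490090579946 117.67605633802815
x -42 70 19.258566174224278 119.1
x -38 73 19.289550690841594 119.38812785388129
x -34 77 19.15942849508895 119.48917748917751
x -30 75 19.286427352175227 126.36000000000003
x -26 75 19.183919291799857 194.23999999999998
x -22 75 19.32522768416134 209.7422222222222
x -18 76 19.20538235758043 209.890350877193
x -14 79 19.360798651882007 209.66244725738392
x -10 83 19.10750176110698 209.48192771084337
x -6 80 19.383572966287538 209.32083333333335
x -2 80 19.476316392877113 209.1958333333333
x 2 81 19.32578352869224 209.1851851851852
x 6 84 19.35058819129745 208.88095238095244
x 10 85 19.399486305980595 208.32549019607848
x 14 86 19.371107738473974 208.10077519379846
x 18 88 19.51728151213264 2
[... 1529 characters left out ...]
 19.32314208868832 203.42307692307693
y 14 66 19.372284674625845 195.19191919191917
y 16 84 24.23721584385466 196.58333333333334
y 18 120 24.17541253264796 195.31944444444443
y 20 144 19.717194421273398 189.12962962962965
y 22 81 19.640810304643928 161.46913580246917
y 24 105 21.26942991298669 147.92380952380952
y 26 101 21.23522516602 151.44224422442247
y 28 108 21.345185473774038 152.50617283950618
y 30 165 17.708878712001162 124.96767676767678
y 32 97 13.29858044206894 130.66323024054984
y 34 96 13.180342501775883 129.98263888888889
post 198 [483.5  74.8] [14.8 15. ] 25.28 z 0.0591 tool [0.016  0.088  0.1399]
base 18425 [479.2 110.7] [109.8 259.9] 7.08 z 0.0151 tool [0.0519 0.0838 0.1839]
```

The wrist view shows the pack centred in the jaws at (254,238), the empty pocket at (328,68) and the post top at (338,167). The pocket, rim and post measurements agree with a carrier x of about -5 mm. Next I move closer for a final fix.

```bash
python3 - <<'E'
from h import *
rel(.4808,.1048,.125,97.1)
E
```

```text
rel [0.046  0.0853 0.074 ] roll -6.93 cur yaw 90.17 down [-1.4e-03 -2.0e-04 -1.0e+00] rows 2.922949831458749 0.9672337535549351
```

Request:
{"api": "apply_moves", "payload": {
  "targets": [0.035,0.01,0,-3,0,0.046,0.04,0.02,-6.9,0,0.046,0.07,0.05,-6.9,0,0.046,0.0853,0.074,-6.9,0,0.046,0.0853,0.074,-6.9,0,0.046,0.0853,0.074,-6.9,0,0.046,0.0853,0.074,-6.9,0]
}}

```text
clock: 4.03
position: [0.481, 0.1033, 0.1258]
orientation: [-0.0, 0.663, 0.748, -0.0]
force: [0.3, 0.3, -0.7]
grip_width: 0.293
gripper_force: 34.9
```

```bash
python3 - <<'E'
from h import *
snap('wrist'); p,d=snap('side')
w=cv2.resize(np.load('wrist.npz')['p'],(400,300)); c=cv2.resize(p[60:260,180:340],(400,500))
o=np.zeros((500,800,3),np.uint8); o[:300,:400]=w; o[:,400:]=c; cv2.imwrite('pics/w2.png',o[...,::-1])
E
python3 m2.py
```

```text
pack 6373 [481.9 102.8] [29.  76.1] 6.92 z 0.1199 tool [-0.0008 -0.      0.0074]
x -58 69 19.41854404468521 131.81159420289856
x -54 74 19.86006383843436 122.44144144144143
x -50 133 23.501147140895213 118.06766917293234
x -46 113 19.35917557720529 127.85250737463126
x -42 93 19.274531746997532 134.9534050179211
x -38 113 19.27856970888739 149.98230088495575
x -34 115 19.44443875339405 162.31884057971016
x -30 114 19.27971966185482 159.35087719298247
x -26 112 19.209923481922743 157.38095238095235
x -22 106 19.328486983992256 156.37735849056602
x -18 116 19.474503301103923 160.64655172413796
x -14 126 19.256254170715692 144.21428571428572
x -10 137 19.24403271725167 128.6593673965937
x -6 126 19.354868967819808 128.96825396825398
x -2 125 19.20321107502007 129.32799999999997
x 2 124 19.249387579703846 129.67473118279568
x 6 125 19.262846092281766 135.8613333333333
x 10 148 19.334017170751395 216.5608108108108
x 14 127 19.4384668963683 229.84776902887143
x 18 139 19.43911826066838 229.40287769784175
x 22 135 19.18728522769944 229.07160493827158
x 26 144 19.474040341964496 228.53472222
[... 1486 characters left out ...]
40508
y 12 159 19.385052301701567 154.1006289308176
y 14 162 19.303646927418704 151.64197530864197
y 16 190 24.075785797147336 144.26666666666665
y 18 158 24.194499715911423 147.85864978902953
y 20 130 19.354893579537556 144.48461538461538
y 22 174 19.69574408399234 109.94061302681993
y 24 162 21.30937214442237 109.20576131687243
y 26 158 21.349946755597745 104.97679324894516
y 28 164 21.325033395956456 111.17073170731707
y 30 78 20.9677536023396 101.88034188034187
y 32 143 13.357255022394598 95.22377622377623
y 34 152 13.24528809397503 95.60087719298247
post 0 [0. 0.] [0. 0.] 0.0 z nan tool [nan nan nan]
base 23808 [479.4 110.8] [110.4 259.9] 7.19 z 0.0143 tool [ 0.0075 -0.0018  0.1129]
  return _methods._mean(a, axis=axis, dtype=dtype,
  ret = ret.dtype.type(ret / rcount)
```

View pics/w2.png

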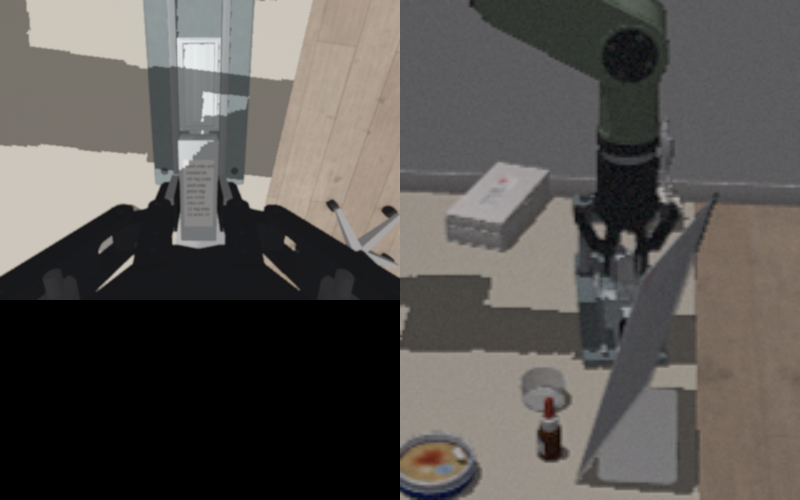

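The composite shows the pack aligned with the press and the pocket straight ahead, at (200,85) in the left half. In the side view no camera body is seen sticking out of the gripper. I now work out the exact pocket edges.

```bash
python3 - <<'E'
from h import *
p,P=cloud('wrist'); Z=P[...,2]
a=np.array([.459,.2795]); t=np.radians(7.15); ex=np.array([-np.sin(t),np.cos(t)]); ey=np.array([-ex[1],ex[0]])
D=P[...,:2]-a; X=(D@ex+.1)*1000; Y=(D@ey)*1000
f=(Z>.017)&(Z<.0206)
m=f&(abs(Y)<11)&(X>-44)&(X<33); print('floor x range (wide)',[np.percentile(X[f&(abs(Y)<11)&(X>-48.5)&(X<37)],q) for q in(0.2,1,99,99.8)])
r=(Z>.0225)&(Z<.027)
print('near rim',np.percentile(X[r&(abs(Y)<11)&(X<-40)],[2,50,98]),'far rim',np.percentile(X[r&(abs(Y)<11)&(X>28)],[2,50,98]))
print('rims y',np.percentile(Y[r&(Y<-10)&(Y>-24)&(abs(X)<25)],[2,50,98]),np.percentile(Y[r&(Y>10)&(Y<24)&(abs(X)<25)],[2,50,98]))
for xx in(-15,15,28):
    k=r&(abs(X-xx)<6); print(xx,np.median(Y[k&(Y<-10)&(Y>-24)]),np.median(Y[k&(Y>10)&(Y<24)]))
c=a+ex*(-.106); print(c)
rel(*(c),.0475,97.15)
E
```

```text
floor x range (wide) [np.float64(-47.40373799995129), np.float64(-46.566378302260254), np.float64(33.96999993374602), np.float64(34.40250199759359)]
near rim [-201.78917171  -49.09984453  -47.43531999] far rim [34.23497055 36.09218686 38.33284189]
rims y [-21.92421636 -16.79926202 -14.88873084] [16.18916708 17.94926267 19.99484142]
-15 -17.050988345272376 17.8582850541315
15 -16.572942567498032 17.8822254224917
28 -16.97711966926728 18.155039382506065
[0.47219354 0.17432429]
rel [ 0.0714 -0.0012  0.0797] roll -0.19 cur yaw 96.96 down [ 2.4e-03  1.0e-04 -1.0e+00] rows 2.565687489088556 0.026241389244017498
```

Request:
{"api": "apply_moves", "payload": {
  "targets": [0.025,-0.001,0,-0.2,0,0.05,-0.0017,0,-0.2,0,0.0714,-0.0017,0,-0.2,0,0.0714,-0.0017,0.01,-0.2,0,0.0714,-0.0017,0.03,-0.2,0,0.0714,-0.0017,0.04,-0.2,0,0.0714,-0.0017,0.04,-0.2,0]
}}

```text
clock: 4.72
position: [0.4688, 0.1739, 0.084]
orientation: [-0.001, 0.661, 0.75, -0.002]
force: [-0.4, 0.8, -0.6]
grip_width: 0.288
gripper_force: 34.9
```

```bash
python3 - <<'E'
from h import *
rel(.4717,.1744,.0475,97.15)
E
```

```text
rel [0.0002 0.0031 0.0365] roll 0.08 cur yaw 97.23 down [-0.0044 -0.0011 -1.    ] rows 0.877425337538925 0.01091290979950207
```

Request:
{"api": "apply_moves", "payload": {
  "targets": [0,0.001,0.012,0,0,0,0.001,0.022,0,0,0,0.001,0.022,0,0,0,0.001,0.022,0,0,0,0.001,0.022,0,0]
}}

```text
clock: 5.13
position: [0.4724, 0.1747, 0.0638]
orientation: [0.0, 0.661, 0.75, 0.0]
force: [0.3, 0.4, -1.1]
grip_width: 0.289
gripper_force: 34.9
```

```bash
python3 - <<'E'
from h import *
rel(.4717,.1744,.0475,97.15)
E
```

```text
rel [-0.0002 -0.0008  0.0163] roll 0.08 cur yaw 97.23 down [ 3.e-04  1.e-04 -1.e+00] rows 0.39171890370566465 0.010925489085893749
```

Request:
{"api": "apply_moves", "payload": {
  "targets": [0,-0.0007,0.005,0,0,0,-0.0007,0.01,0,0,0,-0.0007,0.014,0,0,0,-0.0007,0.0155,0,0,0,-0.0007,0.0155,0,0,0,-0.0007,0.0155,0,0]
}}

```text
clock: 5.63
position: [0.4715, 0.1748, 0.0481]
orientation: [-0.0, 0.661, 0.75, -0.0]
force: [-0.3, 0.3, -1.8]
grip_width: 0.291
gripper_force: 34.9
```

```bash
python3 - <<'E'
from h import *
rel(.4717,.1744,.0475,97.15); s=manip.get_state(); print(s['force'],s['torque'])
E
```

```text
rel [-0.0004  0.0002  0.0006] roll 0.1 cur yaw 97.25 down [-0.  0. -1.] rows 0.017811037164910185 0.014644420135313722
[-0.30494055  0.27934277 -1.75247983] [ 0.00502245 -0.01682562 -0.04096853]
```

Request:
{"api": "apply_moves", "payload": {
  "targets": [0,0,0.0006,0,0,0,0,0.0006,0,0.33,0,0,0.0006,0,0.38,0,0,0.0006,0,0.45,0,0,0.0006,0,0.5,0,0,-0.02,0,0.5,0,0,-0.05,0,0.5,0,0,-0.08,0,0.5]
}}

```text
clock: 6.3
position: [0.4702, 0.1745, 0.1281]
orientation: [-0.001, 0.661, 0.75, -0.001]
force: [1.0, -0.1, 0.3]
grip_width: 0.498
gripper_force: 0.0
```

Request:
{"api": "apply_moves", "payload": {
  "targets": [-0.03,0,-0.025,0,0.5,-0.07,0,-0.03,0,0.5,-0.11,0,-0.03,0,0.5,-0.11,0,-0.03,0,0.5,-0.11,0,-0.03,0,0.5]
}}

```text
clock: 6.72
position: [0.4857, 0.0639, 0.1586]
orientation: [0.0, 0.663, 0.749, 0.0]
force: [0.0, 0.2, 0.1]
grip_width: 0.499
gripper_force: 0.0
```

```bash
cat > m3.py <<'E'
from h import *
s=manip.get_state(); print(s['position'],s['force'])
p,d=snap('wrist'); p,P=cloud('wrist'); Z=P[...,2]
a=np.array([.459,.2795]); t=np.radians(7.15); ex=np.array([-np.sin(t),np.cos(t)]); ey=np.array([-ex[1],ex[0]])
D=P[...,:2]-a; X=(D@ex+.1)*1000; Y=(D@ey)*1000
def rc(m,n):
    q=np.stack([X[m],Y[m]],-1).astype(np.float32); 
    if len(q): print(n,len(q),np.round(cv2.minAreaRect(q),1) if 0 else cv2.minAreaRect(q),np.percentile(Z[m],[5,50,95]).round(4))
rc((abs(Y)<24)&(abs(X+6)<55)&(Z>.032)&(Z<.06),'pack top')
k=(abs(Y)<24)&(abs(X+6)<48)&(Z>.0225)&(Z<.0265); rc(k,'rim')
rc((abs(Y)<16)&(X<-80)&(X>-130)&(Z>.055)&(Z<.065),'post')
rc((abs(Y)<40)&(X>40)&(X<150)&(Z>.175)&(Z<.2),'knob')
rc((abs(Y)<80)&(X>40)&(X<150)&(Z>.125)&(Z<.138),'crosshead')
cv2.imwrite('pics/w3.png',p[...,::-1])
E
python3 m3.py
```

```text
[0.48572959 0.0638535  0.15861575] [0.03095402 0.17862322 0.07588851]
pack top 3227 ((-6.040496826171875, 2.021360397338867), (75.94879913330078, 25.766857147216797), 0.4402950406074524) [0.0403 0.0414 0.0426]
rim 1214 ((-6.544300079345703, 0.2667579650878906), (47.69671630859375, 90.00645446777344), 89.6343002319336) [0.0228 0.0242 0.0254]
post 259 ((-106.06552124023438, 0.6956510543823242), (15.406977653503418, 14.697481155395508), 0.40575578808784485) [0.0572 0.0591 0.0602]
```

View pics/w3.png

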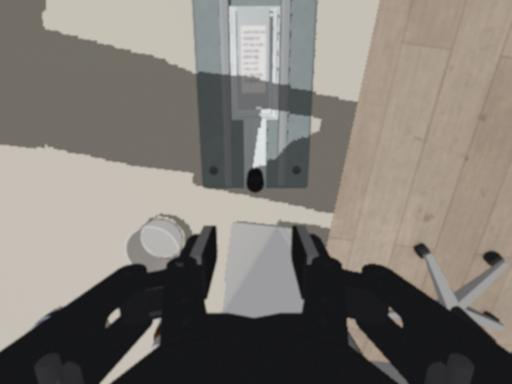

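The wrist view shows the pack lying in the pocket at (255,60), with its top at 44 mm over the bench and its offset under 2 mm. The post is at (255,180). I will grip the post along the press axis.

```bash
python3 - <<'E'
from h import *
rel(.4841,.0751,.12,187.15)
E
```

```text
rel [0.01   0.0001 0.0382] roll -90.03 cur yaw 97.12 down [-2.e-04  7.e-04 -1.e+00] rows 0.9465865969561751 12.574592023037845
```

Request:
{"api": "apply_moves", "payload": {
  "targets": [0,0,0,-7,0.42,0.011,0,0,-14,0.42,0.011,-0.003,0,-21,0.42,0.011,-0.003,0,-28,0.42,0.011,-0.003,0,-35,0.42,0.011,-0.003,0,-42,0.42,0.011,-0.003,0,-49,0.42,0.011,-0.003,0,-56,0.42]
}}

```text
clock: 7.43
position: [0.4801, 0.078, 0.1575]
orientation: [-0.001, 0.227, 0.974, 0.0]
force: [0.0, -0.8, 0.3]
grip_width: 0.418
gripper_force: 0.0
```

Request:
{"api": "apply_moves", "payload": {
  "targets": [0,0,0,-7,0.42,0,0,0,-14,0.42,0,0,0,-21,0.42,0,0,0,-28,0.42,0,0,0,-34,0.42,0,0,0.02,-34,0.42,0,0,0.035,-34,0.42,0,0,0.035,-34,0.42]
}}

```text
clock: 8.1
position: [0.4775, 0.0779, 0.1198]
orientation: [-0.004, -0.064, 0.998, 0.001]
force: [-0.2, 0.6, -0.0]
grip_width: 0.426
gripper_force: 0.0
```

```bash
python3 - <<'E'
from h import *
rel(.4841,.0751,.052,187.15)
E
```

```text
rel [-0.0067 -0.0037  0.0677] roll 0.24 cur yaw -172.61 down [-7.8e-03  6.0e-04 -1.0e+00] rows 1.6339872745449133 0.03377121391506109
```

Request:
{"api": "apply_moves", "payload": {
  "targets": [-0.004,-0.002,0.02,0,0.42,-0.004,-0.002,0.035,0,0.42,-0.004,-0.002,0.035,0,0.42,-0.004,-0.002,0.035,0,0.42,-0.004,-0.002,0.035,0,0.42]
}}

```text
clock: 8.52
position: [0.4856, 0.0753, 0.0891]
orientation: [0.0, -0.064, 0.998, 0.0]
force: [0.7, 0.8, 0.2]
grip_width: 0.421
gripper_force: 0.0
```

```bash
python3 - <<'E'
from h import *
rel(.4841,.0751,.052,187.15)
E
```

```text
rel [ 0.0016 -0.      0.0371] roll 0.16 cur yaw -172.69 down [ 1.e-03  1.e-04 -1.e+00] rows 0.8894743553492831 0.0222686129014986
```

Request:
{"api": "apply_moves", "payload": {
  "targets": [0.001,0,0.018,0,0.42,0.001,0,0.034,0,0.42,0.001,0,0.034,0,0.42,0.001,0,0.034,0,0.3,0.001,0,0.034,0,0.22,0.001,0,0.034,0,0.1,0.001,0,0.034,0,0.1,0.001,0,0.034,0,0.1],
  "squeeze": 20
}}

```text
clock: 9.18
position: [0.4853, 0.0748, 0.0556]
orientation: [0.001, -0.063, 0.998, 0.0]
force: [-1.2, 1.6, 5.8]
grip_width: 0.176
gripper_force: 20.5
```

```bash
python3 - <<'E'
from h import *
a=np.array([.459,.2795]); t=np.radians(7.15); ex=np.array([-np.sin(t),np.cos(t)])
s=manip.get_state(); print(s['force'],s['position'],s['grip_width'],'press x of tcp',(s['position'][:2]-a)@ex+.1)
M=rot(s['orientation']); print('ex in tool',M.T@np.array([*ex,0]))
E
```

```text
[-1.24696199  1.63557005  5.80141302] [0.48531996 0.07479251 0.05561826] 0.17624699145670755 press x of tcp -0.10639159629503028
ex in tool [-1.71435436e-03  9.99998530e-01  3.04819238e-05]
```

Request:
{"api": "apply_moves", "payload": {
  "targets": [0,0.005,-0.001,0,0.1,0,0.013,-0.001,0,0.1,0,0.022,-0.001,0,0.1,0,0.032,-0.001,0,0.1,0,0.042,-0.001,0,0.1,0,0.05,-0.001,0,0.1,0,0.055,-0.001,0,0.1,0,0.055,-0.001,0,0.1]
}}

```text
clock: 9.85
position: [0.4779, 0.1313, 0.0557]
orientation: [0.001, -0.064, 0.998, 0.001]
force: [3.3, 3.4, 2.7]
grip_width: 0.171
gripper_force: 20.3
```

Request:
{"api": "apply_moves", "payload": {
  "targets": [0,0.005,0,0,0.1,0,0.013,0,0,0.1,0,0.022,0,0,0.1,0,0.031,0,0,0.1,0,0.038,0,0,0.1,0,0.042,0,0,0.1,0,0.044,0,0,0.1,0,0.044,0,0,0.1]
}}

```text
clock: 10.52
position: [0.4726, 0.1737, 0.0557]
orientation: [0.001, -0.063, 0.998, 0.001]
force: [5.0, 1.2, 3.4]
grip_width: 0.176
gripper_force: 20.4
```

```bash
cat > px.py <<'E'
from h import *
a=np.array([.459,.2795]); t=np.radians(7.15); ex=np.array([-np.sin(t),np.cos(t)]); ey=np.array([-ex[1],ex[0]])
s=manip.get_state(); print(s['clock'],'F press',s['force'][:2]@ex,s['force'][:2]@ey,s['force'][2],'T',s['torque'],'tcp X,Y',(s['position'][:2]-a)@ex+.1,(s['position'][:2]-a)@ey)
E
python3 px.py
```

```text
10.5167 F press 0.5572775038739487 -5.1483646796128255 3.445481636849534 T [ 0.15590701 -0.78619757 -0.02164604] tcp X,Y -0.0066946099439509354 -0.0002923410602229569
```

Request:
{"api": "apply_moves", "payload": {
  "targets": [-0.001,0,0,0,0.1,-0.001,0.001,0,0,0.1,-0.001,0.002,0,0,0.1,-0.001,0.002,0,0,0.1,-0.001,0.002,0,0,0.1]
}}

```text
clock: 10.93
position: [0.4725, 0.1749, 0.0556]
orientation: [-0.0, -0.063, 0.998, 0.0]
force: [2.5, 0.1, 6.5]
grip_width: 0.176
gripper_force: 20.6
```

```bash
python3 px.py
```

```text
10.9333 F press -0.25190490346162964 -2.524194736257518 6.506321377073369 T [-0.14126964 -0.51010107 -0.0350453 ] tcp X,Y -0.005513340160802904 -0.0003463195632763311
```

Request:
{"api": "apply_moves", "payload": {
  "targets": [-0.0008,0.0005,-0.0005,0,0.1,-0.0008,0.001,-0.0005,0,0.1,-0.0008,0.0015,-0.0005,0,0.1,-0.0008,0.002,-0.0005,0,0.1,-0.0008,0.002,-0.0005,0,0.1,-0.0008,0.002,-0.0005,0,0.1]
}}

```text
clock: 11.43
position: [0.4723, 0.1767, 0.0556]
orientation: [-0.001, -0.063, 0.998, -0.0]
force: [2.2, -0.3, 5.5]
grip_width: 0.177
gripper_force: 20.6
```

```bash
python3 px.py
```

```text
11.4333 F press -0.534096698205751 -2.1458844949745473 5.498440626098336 T [-0.22632691 -0.32415828 -0.0274327 ] tcp X,Y -0.0036133735521179378 -0.00039145397523007757
```

Request:
{"api": "apply_moves", "payload": {
  "targets": [-0.0005,0.0005,0,0,0.1,-0.0005,0.001,0,0,0.1,-0.0005,0.0015,0,0,0.1,-0.0005,0.0015,0,0,0.1,-0.0005,0.0015,0,0,0.1]
}}

```text
clock: 11.85
position: [0.4721, 0.1782, 0.0556]
orientation: [-0.001, -0.063, 0.998, -0.0]
force: [0.1, -1.7, 7.1]
grip_width: 0.175
gripper_force: 20.7
```

```bash
python3 px.py
```

```text
11.85 F press -1.7340853546407171 0.11993510841990161 7.051524945980875 T [-0.27302196 -0.09051887 -0.02819194] tcp X,Y -0.002123117135911054 -0.00041841606347186623
```

Request:
{"api": "apply_moves", "payload": {
  "targets": [-0.0003,0.0005,0,0,0.1,-0.0003,0.001,0,0,0.1,-0.0003,0.001,0,0,0.1,-0.0003,0.001,0,0,0.1]
}}

```text
clock: 12.18
position: [0.4721, 0.1788, 0.0556]
orientation: [-0.002, -0.063, 0.998, -0.001]
force: [0.1, -3.3, 8.2]
grip_width: 0.177
gripper_force: 20.8
```

```bash
python3 px.py
```

```text
12.1833 F press -3.2502354814584953 0.28532168815431286 8.237851060522923 T [-0.50238587 -0.05083198  0.01225949] tcp X,Y -0.0015751361177288592 -0.00042270365955017947
```

Request:
{"api": "apply_moves", "payload": {
  "targets": [0,0.0005,0,0,0.1,0,0.001,0,0,0.1,0,0.001,0,0,0.1]
}}

```text
clock: 12.43
position: [0.4721, 0.1788, 0.0556]
orientation: [-0.002, -0.064, 0.998, -0.002]
force: [-0.5, -6.7, 9.2]
grip_width: 0.178
gripper_force: 20.9
```

```bash
python3 px.py
```

```text
12.4333 F press -6.617610826308995 1.3823934261045274 9.233242321786346 T [-1.09050104 -0.12076633  0.01908208] tcp X,Y -0.001509898954691391 -0.0004260290925538252
```

The carrier is at the stop: the force rose with no further motion. Now I relax, release and rise.

Request:
{"api": "apply_moves", "payload": {
  "targets": [0,-0.001,0,0,0.1,0,-0.0015,0,0,0.1,0,-0.0015,0,0,0.3,0,-0.0015,0,0,0.42,0,-0.0015,-0.015,0,0.42,0,-0.0015,-0.045,0,0.42,0,-0.0015,-0.085,0,0.42,0,-0.0015,-0.125,0,0.42]
}}

```text
clock: 13.1
position: [0.4702, 0.1788, 0.1792]
orientation: [-0.004, -0.063, 0.998, -0.0]
force: [0.7, 0.6, 1.1]
grip_width: 0.421
gripper_force: 0.0
```

Request:
{"api": "apply_moves", "payload": {
  "targets": [0,0,-0.04,0,1,0,0,-0.08,0,1,0,0,-0.1,0,1,0,0,-0.1,0,1,0,0,-0.1,0,1,0,0,-0.1,0,1]
}}

```text
clock: 13.6
position: [0.4718, 0.1789, 0.2783]
orientation: [-0.003, -0.063, 0.998, -0.0]
force: [-0.6, -0.1, 0.0]
grip_width: 1.0
gripper_force: 0.0
```

```bash
sed -i 's/abs(X+6)<55/abs(X-100)<55/' m3.py; cat >> m3.py <<'E'
p,d=snap('top'); p,P=cloud('top'); Z=P[...,2]; D=P[...,:2]-a; X=(D@ex+.1)*1000; Y=(D@ey)*1000
print('TOP'); rc((abs(Y)<16)&(X<40)&(X>-130)&(Z>.055)&(Z<.065),'post')
rc((abs(Y)<40)&(X>40)&(X<150)&(Z>.18)&(Z<.2),'knob')
rc((abs(Y)<80)&(X>40)&(X<150)&(Z>.125)&(Z<.138),'crosshead')
E
sed -i 's/(X<-80)&(X>-130)/(X<20)\&(X>-130)/' m3.py; python3 m3.py; python3 px.py
```

```text
[0.4717604  0.17894437 0.2783305 ] [-0.59396379 -0.07937459  0.02608677]
pack top 483 ((75.27508544921875, 2.692927360534668), (33.46320724487305, 25.138460159301758), 0.25404781103134155) [0.0395 0.0415 0.054 ]
rim 14 ((-4.728996276855469, -6.977156639099121), (88.79926300048828, 31.38296127319336), 0.03729190677404404) [0.0225 0.0232 0.0263]
post 116 ((-3.251836061477661, 1.2755107879638672), (14.857165336608887, 14.387904167175293), 89.9626235961914) [0.057  0.059  0.0601]
knob 2361 ((95.58898162841797, 1.4147415161132812), (45.23966979980469, 43.69917297363281), 50.408111572265625) [0.1799 0.1892 0.1913]
crosshead 3152 ((95.82035827636719, 1.3105506896972656), (114.60686492919922, 43.50541305541992), 89.59651947021484) [0.1282 0.1312 0.1372]
TOP
knob 100 ((92.34981536865234, 1.7596607208251953), (25.85367202758789, 40.99853515625), 0.06434524059295654) [0.1849 0.1919 0.1975]
crosshead 196 ((96.35189819335938, 22.476171493530273), (70.47514343261719, 35.558387756347656), 89.72542572021484) [0.1274 0.1334 0.1372]
13.7 F press 0.43106093359691555 -0.23688512491578262 -0.3333763349596828 T [0.03268377 0.0114731  0.01081985] tcp X,Y -0.0014613927459835724 -6.285707389071585e-05
```

View pics/w3.png

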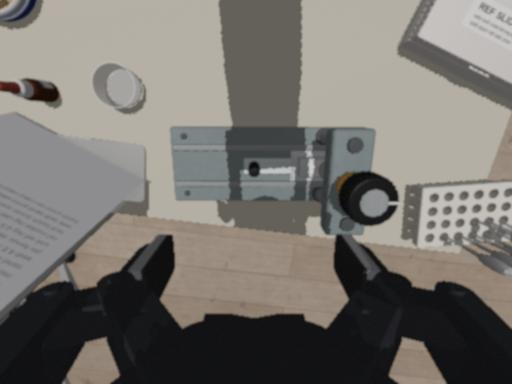

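The wrist view shows the carrier home, with the pack at about (308,168) going under the crosshead. The post is at (254,169), the knob at (368,199), and the other objects have not moved.

```bash
python3 - <<'E'
from h import *
rel(.4588,.2775,.180,187.15)
E
```

```text
rel [-0.0003  0.0995  0.0977] roll 0.11 cur yaw -172.74 down [-0.0061 -0.001  -1.    ] rows 3.3442698679207563 0.014753313820821285
```

Request:
{"api": "apply_moves", "payload": {
  "targets": [0,0.03,0,0,1,0,0.065,0,0,1,0,0.0995,0,0,1,0,0.0995,0.01,0,1,0,0.0995,0.03,0,1,0,0.0995,0.05,0,1,0,0.0995,0.05,0,1,0,0.0995,0.05,0,1]
}}

```text
clock: 14.37
position: [0.4591, 0.2769, 0.2278]
orientation: [-0.003, -0.063, 0.998, -0.001]
force: [0.3, -0.1, 1.3]
grip_width: 1.0
gripper_force: 0.0
```

```bash
python3 - <<'E'
from h import *
rel(.4588,.2775,.180,187.15)
E
```

```text
rel [-0.0001  0.0008  0.0478] roll 0.1 cur yaw -172.75 down [-0.0063 -0.0026 -1.    ] rows 1.1459218865021397 0.013743671363788724
```

Good. I descend and close softly, following the knob's self-centring.

Request:
{"api": "apply_moves", "payload": {
  "targets": [0,0.0005,0.02,0,1,0,0.0005,0.04,0,1,0,0.0005,0.0475,0,0.8,0,0.0005,0.0475,0,0.65,0,0.0005,0.0475,0,0.58,0,0.0005,0.0475,0,0.54,0,0.0005,0.0475,0,0.5,0,0.0005,0.0475,0,0.45],
  "squeeze": 20
}}

```text
clock: 15.03
position: [0.462, 0.2783, 0.185]
orientation: [0.002, -0.063, 0.998, 0.0]
force: [-0.9, -2.2, 5.0]
grip_width: 0.507
gripper_force: 20.5
```

```bash
python3 px.py
```

```text
15.0333 F press -2.117330283990576 1.173906347127327 4.980354837727652 T [-0.35887763  0.04263202  0.00672525] tcp X,Y 0.09843966847911957 -0.002873923827504609
```

Request:
{"api": "apply_moves", "payload": {
  "targets": [0,0,0,0,0.45,0,0,0,0,0.45,0,0,0,0,0.45]
}}

```text
clock: 15.28
position: [0.4621, 0.2783, 0.185]
orientation: [0.002, -0.063, 0.998, 0.0]
force: [-0.5, -2.2, 5.9]
grip_width: 0.505
gripper_force: 20.7
```

```bash
python3 px.py; python3 - <<'E'
from h import *
rel(.4588,.2775,.180,187.15)
E
```

```text
15.2833 F press -2.072815754065483 0.7565389530212961 5.855639072647665 T [-0.45853449  0.04834962  0.06568949] tcp X,Y 0.09842727827460662 -0.002877313529617648
rel [ 0.0033 -0.0004  0.005 ] roll 0.1 cur yaw -172.75 down [ 3.2e-03  4.0e-04 -1.0e+00] rows 0.14489708099294735 0.0135015534713389
```

Request:
{"api": "apply_moves", "payload": {
  "targets": [0,0,0,0,0.55,0,0,0,0,0.62,0,0,0,0,0.7,0,0,0,-7,0.7,0,0,0,-14,0.7,0,0,0,-21,0.7,0,0,0,-28,0.7,0,0,0,-35,0.7]
}}

```text
clock: 15.95
position: [0.4605, 0.2784, 0.1827]
orientation: [-0.0, -0.363, 0.932, 0.0]
force: [-0.5, -0.5, 0.5]
grip_width: 0.701
gripper_force: 0.0
```

Request:
{"api": "apply_moves", "payload": {
  "targets": [0,0,0,-7,0.7,0,0,0,-14,0.7,0,0,0,-21,0.7,0,0,0,-28,0.7,0,0,0,-35,0.7,0,0,0,-40,0.7,0,0,0,-45,0.7,0,0,0,-45,0.7]
}}

```text
clock: 16.62
position: [0.4605, 0.2784, 0.1827]
orientation: [-0.0, -0.69, 0.723, 0.0]
force: [0.2, -0.1, 0.7]
grip_width: 0.698
gripper_force: 0.0
```

Request:
{"api": "apply_moves", "payload": {
  "targets": [0,0,0,0,0.7,0,0,0,0,0.7,0,0,0,0,0.7]
}}

```text
clock: 16.87
position: [0.4608, 0.2783, 0.1831]
orientation: [-0.0, -0.69, 0.724, 0.0]
force: [-0.1, 0.0, -0.4]
grip_width: 0.701
gripper_force: 0.0
```

```bash
python3 px.py; python3 - <<'E'
from h import *
s=manip.get_state(); print(s['position'],s['joint_pos'],s['qvel'])
# X=98.5-> target, Y=.7
a=np.array([.459,.2795]); t=np.radians(7.15); ex=np.array([-np.sin(t),np.cos(t)]); ey=np.array([-ex[1],ex[0]])
c=a-.0015*ex+.0003*ey; print(c); rel(*c,.18)
E
```

```text
16.8667 F press 0.04674806648718043 0.06896331035666753 -0.4075586614562144 T [0.01854108 0.01555209 0.07746538] tcp X,Y 0.09857541308410304 -0.0016298835680179746
[0.46079452 0.27828936 0.18306048] [ 3.82417241e-01  1.92809868e-01  1.69962388e+00  1.24081842e-04
  1.24936710e+00 -2.71003218e+00] [-0.00127551 -0.00162231 -0.0013024  -0.00111677 -0.00101037 -0.00460326]
[0.45888903 0.27797432]
rel [0.0004 0.0019 0.0031] roll 0 cur yaw -92.82 down [-2.e-04  0.e+00 -1.e+00] rows 0.08678501023292454 0.0
```

Request:
{"api": "apply_moves", "payload": {
  "targets": [0,0.001,0.001,0,0.7,0,0.001,0.002,0,0.7,0,0.001,0.002,0,0.6,0,0.001,0.002,0,0.55,0,0.001,0.002,0,0.5,0,0.001,0.002,0,0.45,0,0.001,0.002,0,0.45,0,0.001,0.002,0,0.45]
}}

```text
clock: 17.53
position: [0.4598, 0.2783, 0.1812]
orientation: [-0.0, -0.69, 0.724, 0.0]
force: [-0.7, -1.0, 0.8]
grip_width: 0.512
gripper_force: 20.5
```

```bash
python3 px.py
```

```text
17.5333 F press -0.8773833723065261 0.7783450023804905 0.8433553737050116 T [-0.06251196  0.06338283  0.00219581] tcp X,Y 0.09871910390402922 -0.0006837876444119952
```

Well centred, with side forces under 1 N. I firm up the grip and start turning clockwise, sinking 0.083 mm per degree.

Request:
{"api": "apply_moves", "payload": {
  "targets": [0,0,0,0,0.3,0,0,0,0,0.3,0,0,0.0004,5,0.3,0,0,0.0008,10,0.3,0,0,0.0012,15,0.3,0,0,0.0017,20,0.3],
  "squeeze": 60
}}

```text
clock: 18.03
position: [0.46, 0.2783, 0.1798]
orientation: [0.0, -0.552, 0.834, -0.0]
force: [-1.6, -0.9, 2.6]
grip_width: 0.497
gripper_force: 60.4
```

```bash
cat >> px.py <<'E'
M=rot(s['orientation']); print('yaw',np.degrees(np.arctan2(M[1,0],M[0,0])),'z',s['position'][2],'Tz',s['torque'][2])
E
python3 px.py
```

```text
18.0333 F press -0.6846182943770922 1.728940444510008 2.566362920296299 T [-0.11772665  0.15841451  0.27668688] tcp X,Y 0.09868700061852863 -0.0008033951287273552
yaw -112.93899458852712 z 0.17975937793659535 Tz 0.27668688264341335
```

Request:
{"api": "apply_moves", "payload": {
  "targets": [0,0,0.0003,4,0.3,0,0,0.0007,8,0.3,0,0,0.001,12,0.3,0,0,0.001,12,0.3]
}}

```text
clock: 18.37
position: [0.46, 0.2783, 0.1788]
orientation: [0.0, -0.463, 0.886, -0.0]
force: [-0.4, -1.7, 1.8]
grip_width: 0.494
gripper_force: 60.6
```

```bash
python3 px.py
```

```text
18.3667 F press -1.6405416376286153 0.5703438114608724 1.843475237431916 T [-0.22056798  0.10165186 -0.29975972] tcp X,Y 0.09864808787885944 -0.0008565566813448377
yaw -124.82898559975727 z 0.17875915067327128 Tz -0.29975972175001386
```

Free-turning moment is about +0.28 N m, read while still moving, so from here I read mid-turn.

Request:
{"api": "apply_moves", "payload": {
  "targets": [0,0,0.0003,4,0.3,0,0,0.0007,8,0.3,0,0,0.001,12,0.3,0,0,0.0013,16,0.3]
}}

```text
clock: 18.7
position: [0.4601, 0.2782, 0.1775]
orientation: [0.0, -0.336, 0.942, -0.0]
force: [-0.2, -1.8, 2.2]
grip_width: 0.499
gripper_force: 60.5
```

```bash
python3 px.py
```

```text
18.7 F press -1.7453835848595145 0.3706134210539387 2.186236319826005 T [-0.17339492  0.12240814  0.26839272] tcp X,Y 0.09856751644077985 -0.0008979937470494098
yaw -140.7850206326436 z 0.17745302540959848 Tz 0.26839272240973894
```

Request:
{"api": "apply_moves", "payload": {
  "targets": [0,0,0.0003,4,0.3,0,0,0.0007,8,0.3,0,0,0.001,12,0.3,0,0,0.0013,16,0.3]
}}

```text
clock: 19.03
position: [0.4601, 0.2781, 0.1761]
orientation: [0.0, -0.201, 0.98, -0.0]
force: [-0.3, -1.4, 1.8]
grip_width: 0.497
gripper_force: 60.4
```

```bash
python3 px.py
```

```text
19.0333 F press -1.375598548155433 0.43026687431564237 1.7991904197052846 T [-0.21983405  0.13590274  0.21482092] tcp X,Y 0.09849507285957186 -0.0009403594844499022
yaw -156.78980698469573 z 0.17610637585965871 Tz 0.21482091928987873
```

Request:
{"api": "apply_moves", "payload": {
  "targets": [0,0,0.0003,4,0.3,0,0,0.0007,8,0.3,0,0,0.001,12,0.3]
}}

```text
clock: 19.28
position: [0.4602, 0.2781, 0.1751]
orientation: [0.0, -0.098, 0.995, -0.0]
force: [-0.9, -2.3, 2.0]
grip_width: 0.494
gripper_force: 60.5
```

```bash
python3 px.py
```

```text
19.2833 F press -2.1314899051189826 1.1954535199924317 2.000999534215607 T [-0.18825765  0.10328801  0.37041273] tcp X,Y 0.09842391177017626 -0.0009619224881826193
yaw -168.7798787890534 z 0.17513646003072691 Tz 0.37041272983092266
```

Request:
{"api": "apply_moves", "payload": {
  "targets": [0,0,0.0003,4,0.3,0,0,0.0007,8,0.3,0,0,0.001,12,0.3]
}}

```text
clock: 19.53
position: [0.4602, 0.278, 0.1742]
orientation: [0.0, 0.007, 1.0, -0.0]
force: [-1.4, -1.2, 2.1]
grip_width: 0.5
gripper_force: 60.6
```

```bash
python3 px.py
```

```text
19.5333 F press -1.0497247613751952 1.50794952187755 2.1092937499930215 T [-0.268072    0.10208421  0.34514172] tcp X,Y 0.09835579098099109 -0.0009638194012048294
yaw 179.22918468974243 z 0.17418535063132834 Tz 0.3451417231738055
```

Request:
{"api": "apply_moves", "payload": {
  "targets": [0,0,0.0003,4,0.3]
}}

```text
clock: 19.62
position: [0.4602, 0.278, 0.1739]
orientation: [0.0, 0.042, 0.999, -0.0]
force: [-0.6, -2.3, 2.9]
grip_width: 0.501
gripper_force: 60.6
```

```bash
python3 px.py|tail -1
```

```text
yaw 175.23268290405852 z 0.1738656437689035 Tz 0.3836221502767768
```

Request:
{"api": "apply_moves", "payload": {
  "targets": [0,0,0.0003,4,0.3]
}}

```text
clock: 19.7
position: [0.4602, 0.278, 0.1736]
orientation: [0.0, 0.076, 0.997, -0.0]
force: [-1.4, -1.7, 2.5]
grip_width: 0.495
gripper_force: 60.6
```

```bash
python3 px.py|tail -1
```

```text
yaw 171.23546406640952 z 0.17357902656431948 Tz 0.36641326958446885
```

Request:
{"api": "apply_moves", "payload": {
  "targets": [0,0,0.0004,4,0.3]
}}

```text
clock: 19.78
position: [0.4602, 0.278, 0.1733]
orientation: [0.0, 0.111, 0.994, -0.0]
force: [-0.6, -2.0, 3.5]
grip_width: 0.498
gripper_force: 60.6
```

```bash
python3 px.py|tail -1
```

```text
yaw 167.2375601141033 z 0.17326164610404113 Tz 0.4051951774354987
```

Request:
{"api": "apply_moves", "payload": {
  "targets": [0,0,0.0002,3,0.3]
}}

```text
clock: 19.87
position: [0.4602, 0.2779, 0.173]
orientation: [0.0, 0.137, 0.991, -0.0]
force: [-0.1, -2.3, 2.4]
grip_width: 0.497
gripper_force: 60.6
```

```bash
python3 px.py|tail -1
```

```text
yaw 164.25931755827304 z 0.17301413732056625 Tz 0.45286732464769686
```

Request:
{"api": "apply_moves", "payload": {
  "targets": [0,0,0.0003,3,0.3]
}}

```text
clock: 19.95
position: [0.4601, 0.2779, 0.1727]
orientation: [0.0, 0.163, 0.987, -0.001]
force: [-0.6, -1.6, 3.2]
grip_width: 0.495
gripper_force: 60.6
```

```bash
python3 px.py|tail -1
```

```text
yaw 161.29018078125372 z 0.17273789294769565 Tz 0.4653998612466044
```

Request:
{"api": "apply_moves", "payload": {
  "targets": [0,0,0.0002,3,0.3]
}}

```text
clock: 20.03
position: [0.4601, 0.2779, 0.1725]
orientation: [0.0, 0.188, 0.982, -0.0]
force: [-0.7, -1.8, 2.2]
grip_width: 0.497
gripper_force: 60.6
```

```bash
python3 px.py
```

```text
20.0333 F press -1.689515279371658 0.9103647788212519 2.2318424447194265 T [-0.3402354   0.10956589  0.46872187] tcp X,Y 0.09827563130086421 -0.0009273324311966612
yaw 158.29784152980508 z 0.17252353033466925 Tz 0.46872187066286086
```

The moment has risen by about 0.19 N m over free turning, so the foot holds roughly 40 N, and both ways of reading the free level put it between 33 and 43 N. I release and rise.

Request:
{"api": "apply_moves", "payload": {
  "targets": [0,0,0,0,0.3,0,0,0,0,0.3],
  "squeeze": 20
}}

```text
clock: 20.2
position: [0.4602, 0.2779, 0.1725]
orientation: [0.0, 0.188, 0.982, -0.0]
force: [-1.5, -2.8, 3.6]
grip_width: 0.493
gripper_force: 60.8
```

Request:
{"api": "apply_moves", "payload": {
  "targets": [0,0,0,0,0.55,0,0,0,0,0.65,0,0,0,0,0.8,0,0,0,0,0.8,0,0,-0.02,0,0.8,0,0,-0.05,0,0.8,0,0,-0.09,0,0.8,0,0,-0.09,0,0.8]
}}

```text
clock: 20.87
position: [0.4642, 0.2803, 0.2709]
orientation: [0.006, 0.188, 0.982, 0.004]
force: [1.3, 1.6, 0.8]
grip_width: 0.802
gripper_force: 0.0
```

```bash
python3 px.py; python3 m3.py
```

```text
20.8667 F press 1.4574000694294467 -1.5159411329585277 0.8110609417833263 T [ 0.06077669 -0.00287948 -0.0037308 ] tcp X,Y 0.1001990636152173 -0.0052355749507966105
yaw 158.2843545356666 z 0.27085775340298773 Tz -0.0037307954766992455
[0.46417008 0.28034917 0.27085775] [1.32275391 1.63475214 0.81106094]
pack top 296 ((125.39997863769531, 2.425044059753418), (26.094972610473633, 19.19551658630371), 89.95085906982422) [0.0396 0.0411 0.0425]
rim 22 ((-8.721633911132812, -7.306039810180664), (32.89686584472656, 86.6290512084961), 89.36605072021484) [0.0226 0.0232 0.0256]
post 114 ((-2.7206296920776367, 1.3648324012756348), (14.479964256286621, 14.760961532592773), 14.723244667053223) [0.0572 0.059  0.0604]
knob 2088 ((97.04864501953125, 0.8962001800537109), (45.13311004638672, 44.68842697143555), 89.98406982421875) [0.1774 0.1805 0.1824]
crosshead 2790 ((96.68499755859375, 1.4478302001953125), (114.9499282836914, 44.232906341552734), 89.8573989868164) [0.1288 0.1312 0.1371]
TOP
post 22 ((1.0808053016662598, -0.20731544494628906), (15.18860912322998, 12.5377197265625), 0.07443031668663025) [0.0566 0.0607 0.0644]
knob 1 ((87.87672424316406, 15.694941520690918), (0.0, 0.0), 0.0) [0.1827 0.1827 0.1827]
crosshead 166 ((86.23269653320312, -1.6011962890625), (31.689369201660156, 116.98336029052734), 10.22143840789795) [0.1286 0.1331 0.1369]
```

Request:
{"api": "apply_moves", "payload": {
  "targets": [0,0,-0.02,0,0.8,0,0,-0.02,0,0.8,0,0,-0.02,0,0.8,0,0,-0.02,0,0.8]
}}

```text
clock: 21.3
position: [0.4592, 0.2781, 0.2805]
orientation: [-0.001, 0.189, 0.982, -0.001]
force: [-0.6, 0.7, -0.5]
grip_width: 0.8
gripper_force: 0.0
```

```bash
python3 -c "
from station import manip
print(manip.finish_job())"
```

```text
the job is handed in; nothing more can be done
None
```

I handed the job in at about 21 s: the pack lies flat in the carrier, the carrier is home, and by the knob's moment the foot holds the pack with about 40 N (estimate 33–43 N). No verdict was returned.

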